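# Dry pass of a blank through the guarded planer with the push stick

### The job

The little bench planer is switched off for a dry pass. Take the wooden push stick by its upright handle, set it on the planer's bed behind the blank and push the blank with it through the low slot under the guard until the whole blank has come out and lies on the outfeed side of the bed, the stick's tip following it right through and the fingers never touching the blank. Then draw the stick back out of the guard and leave it lying, handle up, on the infeed side of the bed between the fences.

Things in the scene. Friction and masses are not known exactly. Their poses are not given: they have to be found in the camera images.
- planer: Fixed bench planer: dark bed 380 x 110 mm, top 12 mm above the desk, bridged by a grey guard. +x = feed direction. Origin: at desk level under the middle of the slot's entry. Bed x = -200 to 180 mm, guard x = 0 to 50, up to 70 high; slot 50 wide, clear to 24 above the bed. Wooden fences 14 mm high along the bed before and after the guard, inner faces at y = -24 and 24. Motor on the guard's -y side.
- blank: Plain light wooden blank, 70 mm (its x, along the feed) x 36 x 14 mm, 60 g or so, lying loose on the infeed bed between the fences, its nose 10 to 35 mm before the slot. Origin: centre of its underside.
- push_stick: Light wooden push stick, 120 g, lying handle up on the desk. Shank 195 mm long, 22 wide, 14 high; near its rear end an upright handle block 50 mm long (along x), 16 thick (along y), its top 62 mm above the underside. Origin: on the underside below the middle of the handle; +x runs along the shank to the flat pushing tip at x = 160 mm; rear end at x = -35.
- push_tip (a point): Centre of the flat front face of the push stick's tip: 160 mm ahead of the handle's middle, 7 mm above the underside. Axes as the push stick's.

How it is judged:
By the outcome, as a careful person would: the job done as asked, in the order asked, and still so for the second after the job is handed in, with the robot touching nothing.
It also fails if it takes over 51 s, if anything falls off the work surface, if the arm or the gripper's body presses on something with over 40 N, if the wrist force passes 120 N, or if a joint passes its speed limit or range.

### The arm

A 6-joint arm with a two-finger parallel gripper is mounted at the origin on a cart in front of the work surface, level with it; the furniture and walls round the work are solid. World frame = base frame: x ahead of the robot, y to its left, z up, the work surface at z = 0. Lengths are in m, angles in rad, forces in N, time in s.
With the tool pointing down it reaches from about 0.225 to 0.875 m from the base axis. Payload 3.4 kg.
Tool frame: the origin (TCP) lies on the centre line of the jaws, within the pads' length; the fingertips stand 11 mm ahead of it and the grasp point (between the pads) lies 8 mm behind it; z points along the fingers, y is the line along which they close (so a half turn about z gives the same grasp; the last joint's range is limited). The gripper opens to 85 mm and grips with 20 to 120 N. Pads are 22 mm wide; open, the fingers measure 114 mm over their backs; the gripper's body (76 mm by 85 mm) begins 54 mm behind the grasp point. The pads swing forward as they close: fully open they stand 13 mm farther back than shut.
Start: joints at [-1.333, 0.276, 1.505, -0, 1.361, -0.121], TCP at [0.202, -0.538, 0.242] pointing down, gripper open.
Joint ranges: [-2.89, 2.89], [-0.75, 2.08], [0.22, 2.7], [-1.18, 4.32], [0.11, 2.71], [-2.7, 2.7]. Speed limits (rad/s): [2.57, 2.57, 3.14, 3.14, 3.14, 3.14].

### API

Orientations are given as a unit quaternion [w, x, y, z].
In Python, from rig import manip, eyes, job gives the robot as it stands.
- The arm moves only by the tool drive_tool, never from a script. Its argument "rows" is a list of rows, each a list of 3 entries, a list of its own where there are three numbers: the turn, a rotation vector about the world's x, y, z in rad, then the shift along the world's x, y, z in cm, then the finger opening in cm, from 0 to 8.54. A call has 1 to 8 rows; each row shifts and turns the commanded pose from where the row before left it; what a row does not reach is not made up. A row lasts 1/8 s, in which the tool goes at most 62.5 mm and 10.7 degrees, less where a joint would pass 70% of its speed; a pose out of reach is approached as far as the arm can. A call is refused whole if a number of a shift passes 6.25 or a number of a turn 0.188, either way. A call with a gripper value outside its range is refused whole. The fingers move at their own pace and stop on an object; "force" is the grip in N (left out, the last holds). Time passes only in rows, so rows that do not move let the fingers close. It gives the time, the measured TCP pose, the force, the opening and the grip force at its end, in the units of the state.
- manip.get_state(): the state, without advancing time (a new reading comes with each control period).
- eyes.get_image(name): name is "side" or "top" or "wrist"; returns the picture (420x560x3 uint8, red, green, blue); there is no depth.
- eyes.get_calibration(name): a dict with "camera_matrix" (3x3 intrinsics, pixels), "view" (4x4, takes a point from world to camera coordinates). Camera axes: x right, y up, looking along -z (the intrinsics and any distortion apply to the point x, -y, -z); pixel columns grow to the right and rows downward; lengths in m; the calibration is good to about 2 mm. The wrist camera is an equidistant fisheye: a pixel r from the principal point sees the ray r / f radians off the axis. A picture is of the moment at which its call begins: read the wrist's pose just before it. get_calibration takes no time and is no camera call; for the wrist camera it gives the pose at the moment of the call.
- job.sign_off(): hands the job in; it is judged then, once.
The state is a dict: "clock": time; "qpos": joint angles; "qd": joint speeds; "effort": joint torques, N m; "position": TCP position; "ee_rot": TCP orientation; "contact_force": force on the tool from outside, world axes, zero at the start; "moment": the same for the moment, N m; "width": finger opening in m; "gripper_force": force on a finger pad.
Only numpy, scipy, OpenCV 4.12 (cv2) and the standard library are available. Lean on these libraries where they do the work, as an engineer would, in place of code of your own. Each camera call takes 0.05 s, during which the arm holds its last target. There are 200 camera calls.

## Working session

There is one attempt and no reset: what is moved stays moved. The work goes in short steps, Python scripts to look and compute and a tool call to move; the robot and the scene stay as the last step left them, time stands still between calls to the robot, and variables do not carry over. Pictures are saved under pics/ and viewed, at most 10 in all, crops included, and the job is handed in when it is done.

Besides the shell and the picture viewer there is one more tool, called after "Request:" by a JSON object that holds its "name" and its "arguments", one argument or row to a line. drive_tool: Moves the arm, as the interface text tells. Its arguments: {"type":"object","properties":{"rows":{"type":"array"},"force":{"type":"number"}},"required":["rows"]}

```bash
ls; mkdir -p pics
python3 - <<'E'
from rig import manip,eyes,job
import cv2
for n in ["top","side"]:
    im=eyes.get_image(n); cv2.imwrite(f"pics/{n}0.png",im[:,:,::-1])
    c=eyes.get_calibration(n); print(n,c)
print(manip.get_state())
E
```

```text
pics
top {'camera_matrix': array([[538.48553987,   0.        , 275.34548377],
       [  0.        , 538.48553987, 212.59000164],
       [  0.        ,   0.        ,   1.        ]]), 'view': array([[ 0.01766811, -0.99962851,  0.02075281,  0.09719392],
       [ 0.99845592,  0.01873307,  0.05229583, -0.59009709],
       [-0.05266517,  0.0197968 ,  0.99841598, -0.89752865],
       [ 0.        ,  0.        ,  0.        ,  1.        ]])}
side {'camera_matrix': array([[399.138893  ,   0.        , 275.28708046],
       [  0.        , 399.138893  , 217.63609174],
       [  0.        ,   0.        ,   1.        ]]), 'view': array([[ 0.95526549, -0.29525291,  0.01713351, -0.5379131 ],
       [ 0.14725222,  0.5250642 ,  0.83822692, -0.19511788],
       [-0.25648513, -0.7982063 ,  0.54505236, -0.62990941],
       [ 0.        ,  0.        ,  0.        ,  1.        ]])}
{'clock': 0.1, 'qpos': array([-1.33300275e+00,  2.76534006e-01,  1.50599599e+00,  6.60507822e-07,
        1.36072984e+00, -1.20993712e-01]), 'qd': array([ 1.53502192e-03,  2.67245535e-04, -3.40517029e-03, -2.28407675e-05,
       -3.95981316e-04,  3.31174918e-03]), 'effort': array([ 1.95579858e-03, -4.17702305e+01, -2.46404636e+01, -1.30672984e-04,
        5.75710146e-03,  1.05646222e-05]), 'position': array([ 0.20179498, -0.53793882,  0.24152913]), 'ee_rot': array([-8.32188027e-04,  9.83951738e-01,  1.78432851e-01, -4.83315623e-05]), 'contact_force': array([-0.13401497, -0.25803724,  0.05645298]), 'moment': array([ 0.04471326,  0.01081351, -0.00306598]), 'gripper_force': 0.0, 'width': 0.08520486906627175}
```

View pics/top0.png

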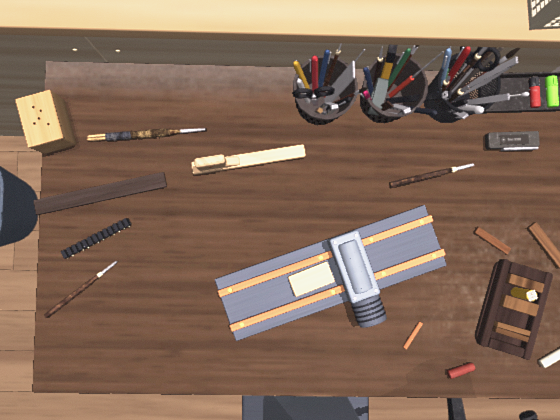

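View pics/side0.png

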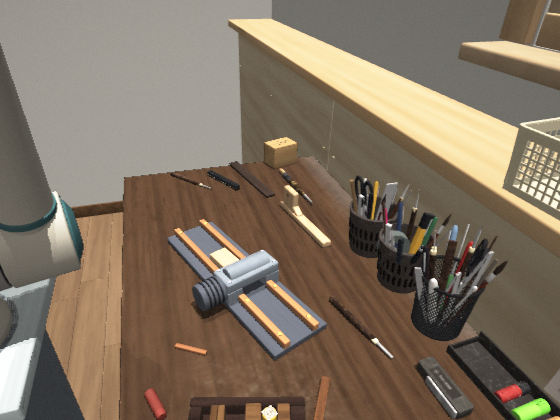

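The top view shows the stick at about (195–305, 145–175) with its handle at the left end. The planer runs from (225, 305) to (437, 235), with the blank near (311, 280) and the motor at the bottom. I'll enlarge this area to read the corners.

Run:
```python
import cv2
im=cv2.imread("pics/top0.png")
cv2.imwrite("pics/c1.png",cv2.resize(im[200:345,205:455],None,fx=3.2,fy=3.2,interpolation=cv2.INTER_CUBIC))
cv2.imwrite("pics/c2.png",cv2.resize(im[135:185,180:315],None,fx=5.8,fy=5.8,interpolation=cv2.INTER_CUBIC))
```

```text
(no output)
```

View pics/c1.png

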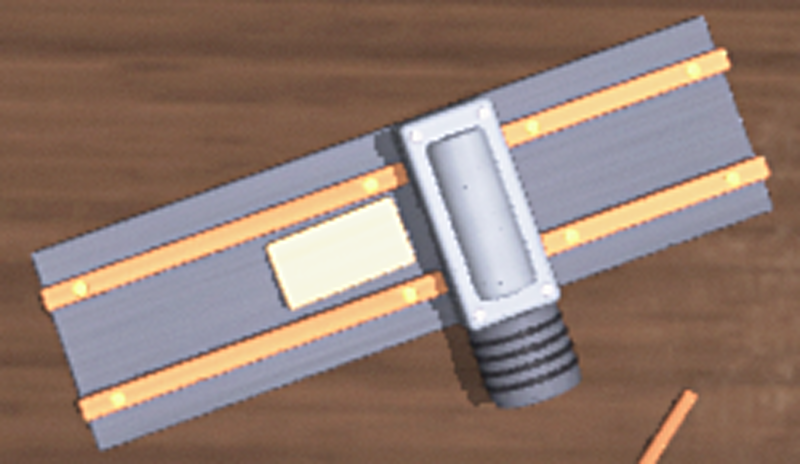

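View pics/c2.png

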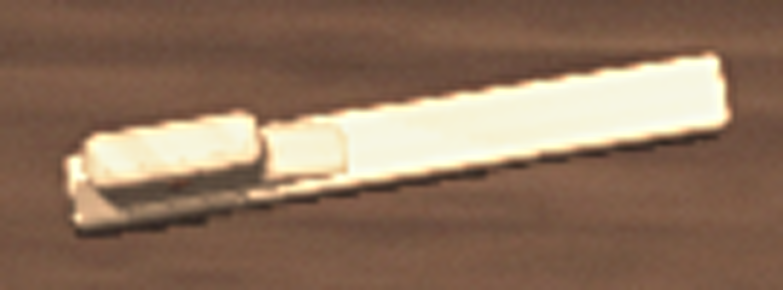

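```bash
cat > h.py <<'E'
import numpy as np
from scipy.optimize import least_squares
from rig import eyes
def proj(P,n="top"):
    c=eyes.get_calibration(n); p=np.c_[P,np.ones(len(P))]@c["view"].T
    K=c["camera_matrix"]; return np.c_[K[0,2]+K[0,0]*p[:,0]/-p[:,2], K[1,2]+K[1,1]*-p[:,1]/-p[:,2]]
def tf(q,L): # q=x,y,yaw ; L local pts
    c,s=np.cos(q[2]),np.sin(q[2]); L=np.asarray(L,float)
    return np.c_[q[0]+c*L[:,0]-s*L[:,1], q[1]+s*L[:,0]+c*L[:,1], L[:,2]]
def fit(L,px,q0,n="top"):
    r=least_squares(lambda q:(proj(tf(q,L),n)-px).ravel(),q0,x_scale=[.1,.1,.1])
    return r.x, r.fun.reshape(-1,2)
E
python3 - <<'E'
from h import *
np.set_printoptions(precision=4,suppress=True)
c1=lambda a:np.array(a)/3.2+[205,200]-.35
c2=lambda a:np.array(a)/5.8+[180,135]-.4
bed=[(-.2,.055,.012),(.18,.055,.012),(.18,-.055,.012),(-.2,-.055,.012)]
print("planer",*fit(bed,c1([(33,254),(705,16),(771,210),(100,449)]),[.5,0,-1.3]))
bl=[(-.035,.018,.026),(.035,.018,.026),(.035,-.018,.026),(-.035,-.018,.026)]
print("blank",*fit(bl,c1([(268,243),(391,197),(414,262),(291,310)]),[.5,0,-1.3]))
st=[(-.025,.008,.062),(.025,.008,.062),(.025,-.008,.062),(-.025,-.008,.062),(.16,.011,.014),(.16,-.011,.014)]
print("stick",*fit(st,c2([(83,140),(250,113),(259,160),(95,187),(715,55),(727,121)]),[.7,.2,-1.3]))
E
```

```text
planer [ 0.4932  0.0023 -1.2164] [[-0.8359 -0.5573]
 [-0.1207 -0.2959]
 [ 1.3808  0.027 ]
 [-0.3963  0.7837]]
blank [ 0.4786  0.0465 -1.1978] [[-0.636   0.2987]
 [ 0.238  -0.0541]
 [ 0.6595 -0.0302]
 [-0.2583 -0.2176]]
stick [ 0.6676  0.2173 -1.3873] [[-1.1679 -0.5923]
 [ 0.7785 -0.9268]
 [ 0.8205  0.7084]
 [-1.6678  1.0638]
 [ 0.6167 -0.77  ]
 [ 0.7081  0.4763]]
```

Request:
{"name": "drive_tool", "arguments": {
  "rows": [
    [[0,0,0.087],[2.9,4.7,0],8.5],
    [[0,0,0.087],[2.9,4.7,0],8.5],
    [[0,0,0.087],[2.9,4.7,0],8.5],
    [[0,0,0.087],[2.9,4.7,0],8.5],
    [[0,0,0.087],[2.9,4.7,0],8.5],
    [[0,0,0.087],[2.9,4.7,0],8.5],
    [[0,0,0.087],[2.9,4.7,0],8.5],
    [[0,0,0.087],[2.9,4.7,0],8.5]
  ],
  "force": 60
}}

```text
clock: 1.1
position: [0.4344, -0.1607, 0.2422]
ee_rot: [0.0, 0.863, 0.504, -0.0]
contact_force: [0.6, -0.8, 0.4]
width: 0.0849
gripper_force: 0.0
```

Request:
{"name": "drive_tool", "arguments": {
  "rows": [
    [[0,0,0.087],[2.9,4.7,0],8.5],
    [[0,0,0.087],[2.9,4.7,0],8.5],
    [[0,0,0.087],[2.9,4.7,0],8.5],
    [[0,0,0.087],[2.9,4.7,0],8.5],
    [[0,0,0.087],[2.9,4.7,0],8.5],
    [[0,0,0.087],[2.9,4.7,0],8.5],
    [[0,0,0.087],[2.9,4.7,-3],8.5],
    [[0,0,0.087],[2.9,4.7,-3],8.5]
  ]
}}

```text
clock: 2.1
position: [0.6664, 0.2147, 0.1818]
ee_rot: [0.0, 0.64, 0.769, 0.0]
contact_force: [1.4, -1.4, 0.7]
width: 0.0848
gripper_force: 0.0
```

Request:
{"name": "drive_tool", "arguments": {
  "rows": [
    [[0,0,0],[0,0,-1],8.5],
    [[0,0,0],[0,0,0],8.5]
  ]
}}

```text
clock: 2.35
position: [0.6644, 0.2126, 0.1708]
ee_rot: [-0.001, 0.641, 0.768, -0.002]
contact_force: [1.2, 1.3, 1.0]
width: 0.0848
gripper_force: 0.0
```

```bash
cat >> h.py <<'E'
def wproj(P,c):
    p=np.c_[P,np.ones(len(P))]@c["view"].T; p=p[:,:3]*[1,-1,-1]
    K=c["camera_matrix"]; rho=np.hypot(p[:,0],p[:,1]); th=np.arctan2(rho,p[:,2])
    return np.c_[K[0,2]+K[0,0]*th*p[:,0]/rho, K[1,2]+K[1,1]*th*p[:,1]/rho]
def wfit(L,px,q0,c):
    r=least_squares(lambda q:(wproj(tf(q,L),c)-px).ravel(),q0,x_scale=[.1,.1,.1]); return r.x,r.fun.reshape(-1,2)
E
python3 - <<'E'
from h import *
from rig import manip
import cv2,pickle
c=eyes.get_calibration("wrist"); im=eyes.get_image("wrist"); s=manip.get_state()
pickle.dump(c,open("w1.pkl","wb"))
cv2.imwrite("pics/w1.png",im[:,:,::-1]); print(c["camera_matrix"],s["position"],s["ee_rot"],s["clock"])
st=[(-.025,.008,.062),(.025,.008,.062),(.025,-.008,.062),(-.025,-.008,.062),(.16,.011,.014),(.16,-.011,.014)]
print(wproj(tf([.6676,.2173,-1.3873],st),c))
E
```

```text
[[325.1922621    0.         281.57557869]
 [  0.         325.1922621  212.64915942]
 [  0.           0.           1.        ]] [0.66498506 0.21217649 0.17240349] [-2.00869418e-04  6.40955490e-01  7.67577631e-01 -7.74268024e-04] 2.4
[[298.26101221 176.88255835]
 [297.53693848 239.72663349]
 [277.2510583  239.76229756]
 [276.87634543 176.88591034]
 [296.19145173 338.64747463]
 [276.14037373 338.70968015]]
```

View pics/w1.png

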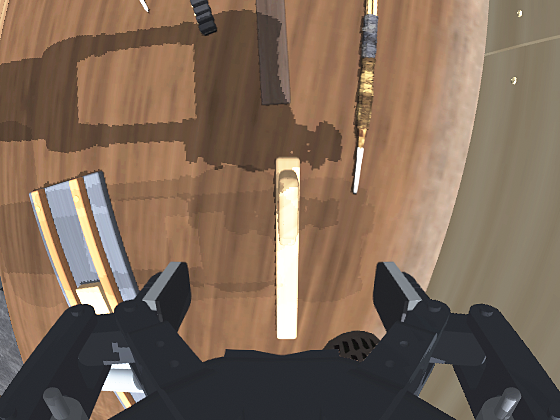

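The wrist view agrees with the fit: the handle is at (288, 175–240) and the tip at (287, 338), both within a pixel. Now the descent and grip.

Request:
{"name": "drive_tool", "arguments": {
  "rows": [
    [[0,0,0],[0.2,0.4,-4],6],
    [[0,0,0],[0.05,0.1,-4],6],
    [[0,0,0],[0,0,-3.5],6],
    [[0,0,0],[0,0,-2],6],
    [[0,0,0],[0,0,0],6],
    [[0,0,0],[0,0,0],0.5],
    [[0,0,0],[0,0,0],0.5],
    [[0,0,0],[0,0,0],0.5]
  ]
}}

```text
clock: 3.4
position: [0.6689, 0.218, 0.0393]
ee_rot: [0.001, 0.641, 0.768, 0.001]
contact_force: [-0.4, -0.2, 3.3]
width: 0.0153
gripper_force: 61.7
```

Request:
{"name": "drive_tool", "arguments": {
  "rows": [
    [[0,0,0],[0,0,0],0.5],
    [[0,0,0],[0,0,0],0.5],
    [[0,0,0],[0,0,0],0.5],
    [[0,0,0],[0,0,0],0.5]
  ]
}}

```text
clock: 3.9
position: [0.6689, 0.2181, 0.0393]
ee_rot: [0.001, 0.641, 0.768, 0.001]
contact_force: [-0.8, -1.0, 5.9]
width: 0.0151
gripper_force: 61.9
```

Request:
{"name": "drive_tool", "arguments": {
  "rows": [
    [[0,0,0],[0,0,2],0.5],
    [[0,0,0],[0,0,3.5],0.5],
    [[0,0,0.02],[-3,0.4,3],0.5],
    [[0,0,0.04],[-5,0.6,0],0.5],
    [[0,0,0.04],[-5,0.6,0],0.5],
    [[0,0,0.04],[-5,0.6,0],0.5],
    [[0,0,0.03],[-5,0.6,0],0.5],
    [[0,0,0],[-3.8,0.5,0],0.5]
  ]
}}

```text
clock: 4.9
position: [0.3973, 0.251, 0.1225]
ee_rot: [-0.001, 0.573, 0.82, -0.0]
contact_force: [0.2, 0.6, -1.2]
width: 0.0151
gripper_force: 61.0
```

Request:
{"name": "drive_tool", "arguments": {
  "rows": [
    [[0,0,0],[0,0,-2.5],0.5],
    [[0,0,0],[0,0,-2.5],0.5],
    [[0,0,0],[0,0,0],0.5],
    [[0,0,0],[0,0,0],0.5]
  ]
}}

```text
clock: 5.4
position: [0.4006, 0.2513, 0.0732]
ee_rot: [0.0, 0.573, 0.819, 0.0]
contact_force: [0.7, 0.3, -0.9]
width: 0.0151
gripper_force: 60.8
```

Run:
```python
from h import *
from rig import manip
import cv2,pickle
im=eyes.get_image("top"); im2=eyes.get_image("side"); c=eyes.get_calibration("wrist"); w=eyes.get_image("wrist"); s=manip.get_state()
pickle.dump(c,open("w2.pkl","wb"))
a=cv2.resize(im[190:345,190:450],(800,477),interpolation=cv2.INTER_CUBIC)
cv2.imwrite("pics/t2.png",a[:,:,::-1])
b=cv2.resize(im2[190:340,140:340],(800,600),interpolation=cv2.INTER_CUBIC)
cv2.imwrite("pics/s2.png",b[:,:,::-1]);cv2.imwrite("pics/w2.png",w[:,:,::-1])
print(s["position"],s["ee_rot"],s["clock"],2*np.arctan2(s["ee_rot"][2],s["ee_rot"][1])-np.pi)
```

```text
[0.4009081  0.25136602 0.07352615] [5.18422494e-04 5.73257036e-01 8.19374989e-01 8.53725659e-04] 5.55 -1.2209514493819458
```

View pics/t2.png

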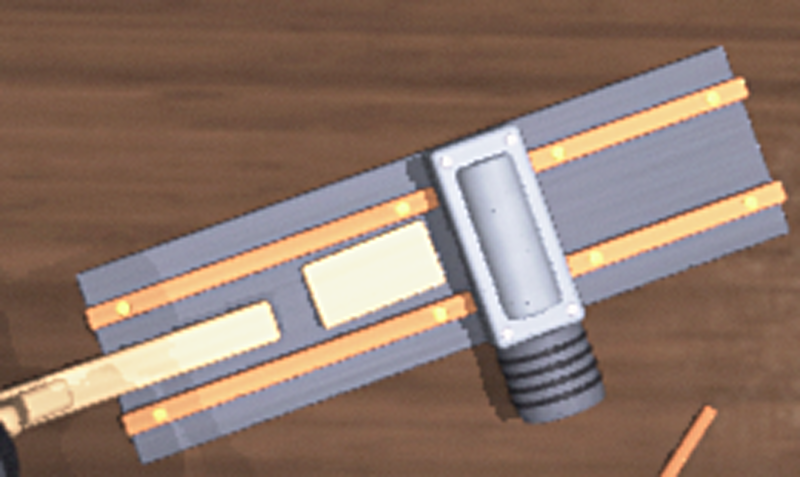

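View pics/s2.png

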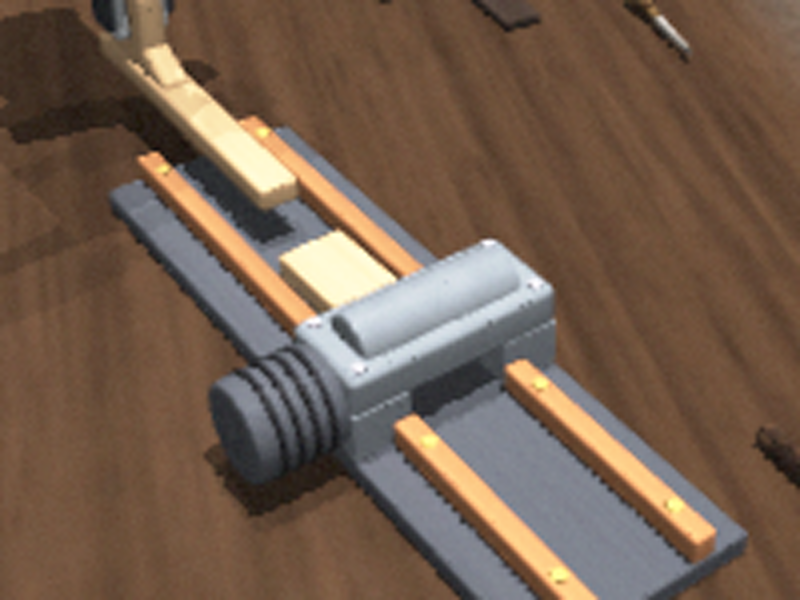

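The stick is aligned between the fences. Its tip end is at (276, 320) in the top crop and the blank's tail runs from (303, 268) to (325, 328). Next I'll check the tip in planer coordinates.

Run:
```python
from h import *
np.set_printoptions(precision=4,suppress=True)
P=[.4932,.0023,-1.2164]
def back(px,z): # planer coords at local z
    return least_squares(lambda q:(proj(tf(P,[[q[0],q[1],z]]))-px).ravel(),[0,0]).x
k=lambda a:np.array(a)/(800/260)+190-.35
for n,p,z in [("tipL",(273,301),.048),("tipR",(280,338),.048),("tailL",(303,268),.026),("tailR",(326,328),.026),("noseL",(424,222),.026),
 ("fenceUL",(87,318),.026),("fenceUR",(746,88),.026),("fenceLL",(124,424),.026),("fenceLR",(785,193),.026),("entryL",(433,157),.070),("exitR",(583,312),.07)]: print(n,back(k(p),z))
```

```text
tipL [-0.1028  0.0081]
tipR [-0.1057 -0.0114]
tailL [-0.0817  0.0175]
tailR [-0.0807 -0.017 ]
noseL [-0.0116  0.0191]
fenceUL [-0.2003  0.0308]
fenceUR [0.1792 0.0295]
fenceLL [-0.2    -0.0292]
fenceLR [ 0.1797 -0.0313]
entryL [-0.0003  0.0524]
exitR [ 0.046  -0.0483]
```

Request:
{"name": "drive_tool", "arguments": {
  "rows": [
    [[0,0,0],[0.1,0.05,-1],0.5],
    [[0,0,0],[0,0,-0.8],0.5],
    [[0,0,0],[0,0,-0.2],0.5],
    [[0,0,0],[0,0,-0.1],0.5],
    [[0,0,0],[0,0,0],0.5],
    [[0,0,0],[0,0,0],0.5]
  ]
}}

```text
clock: 6.3
position: [0.4013, 0.2516, 0.0518]
ee_rot: [0.0, 0.573, 0.819, 0.0]
contact_force: [-0.6, -0.1, -1.3]
width: 0.0148
gripper_force: 61.0
```

Request:
{"name": "drive_tool", "arguments": {
  "rows": [
    [[0,0,0],[0,0,-0.1],0.5],
    [[0,0,0],[0,0,0],0.5],
    [[0,0,0],[0,0,0],0.5]
  ]
}}

```text
clock: 6.68
position: [0.4014, 0.2518, 0.0511]
ee_rot: [0.0, 0.573, 0.819, 0.0]
contact_force: [-1.0, 1.9, 3.9]
width: 0.0153
gripper_force: 61.8
```

Request:
{"name": "drive_tool", "arguments": {
  "rows": [
    [[0,0,0],[0.17,-0.47,0],0.5],
    [[0,0,0],[0.24,-0.66,0],0.5],
    [[0,0,0],[0.17,-0.47,0],0.5],
    [[0,0,0],[0.17,-0.47,0],0.5],
    [[0,0,0],[0.17,-0.47,0],0.5],
    [[0,0,0],[0.28,-0.75,0],0.5],
    [[0,0,0],[0.35,-0.94,0],0.5],
    [[0,0,0],[0.35,-0.94,0],0.5]
  ]
}}

```text
clock: 7.68
position: [0.4207, 0.2006, 0.0513]
ee_rot: [0.0, 0.574, 0.819, 0.001]
contact_force: [-2.5, 3.7, 5.7]
width: 0.0153
gripper_force: 62.1
```

Request:
{"name": "drive_tool", "arguments": {
  "rows": [
    [[0,0,0],[0.35,-0.94,0],0.5],
    [[0,0,0],[0.35,-0.94,0],0.5],
    [[0,0,0],[0.35,-0.94,0],0.5],
    [[0,0,0],[0.35,-0.94,0],0.5],
    [[0,0,0],[0.35,-0.94,0],0.5],
    [[0,0,0],[0.35,-0.94,0],0.5],
    [[0,0,0],[0.28,-0.75,0],0.5],
    [[0,0,0],[0,0,0],0.5]
  ]
}}

```text
clock: 8.68
position: [0.4447, 0.1358, 0.0513]
ee_rot: [0.0, 0.574, 0.819, 0.001]
contact_force: [-0.1, 1.4, 6.0]
width: 0.0146
gripper_force: 62.2
```

Run:
```python
from h import *
from rig import manip
import cv2
im=eyes.get_image("top"); s=manip.get_state()
a=cv2.resize(im[190:345,190:450],(800,477),interpolation=cv2.INTER_CUBIC)
cv2.imwrite("pics/t3.png",a[:,:,::-1])
d=s["position"][:2]-[.4932,.0023]; y=-1.2164
print(d@[np.cos(y),np.sin(y)]+.16,d@[-np.sin(y),np.cos(y)],s["contact_force"],s["clock"])
```

```text
0.017985634622785796 0.0008028499454827886 [-0.59385665  1.37908945  6.51940901] 8.725
```

View pics/t3.png

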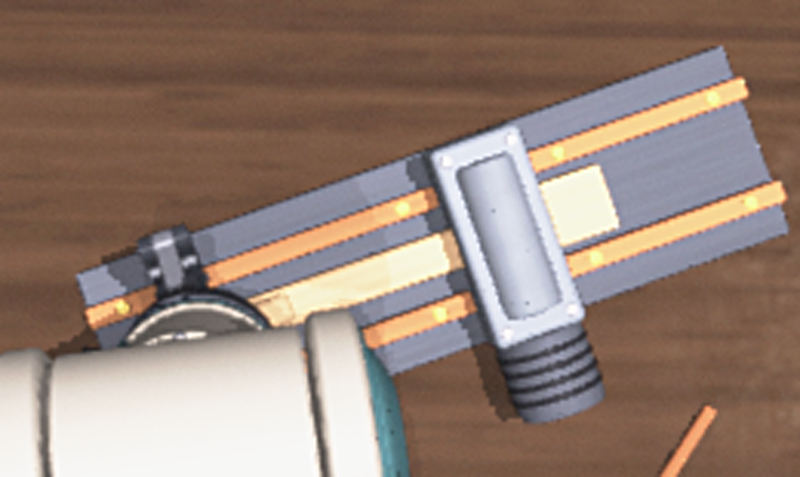

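The blank's nose is out of the slot at about (610, 200), and the stick is following straight. I'll keep going until the tip is past the exit.

Request:
{"name": "drive_tool", "arguments": {
  "rows": [
    [[0,0,0],[0.24,-0.66,0],0.5],
    [[0,0,0],[0.35,-0.94,0],0.5],
    [[0,0,0],[0.35,-0.94,0],0.5],
    [[0,0,0],[0.35,-0.94,0],0.5],
    [[0,0,0],[0.28,-0.75,0],0.5],
    [[0,0,0],[0.17,-0.47,0],0.5],
    [[0,0,0],[0,0,0],0.5],
    [[0,0,0],[0,0,0],0.5]
  ]
}}

```text
clock: 9.72
position: [0.4617, 0.0891, 0.0513]
ee_rot: [0.0, 0.573, 0.819, 0.001]
contact_force: [-0.8, 2.2, 5.7]
width: 0.0154
gripper_force: 62.3
```

```bash
cat > p.py <<'E'
from h import *
from rig import manip
import cv2,sys
s=manip.get_state(); d=s["position"][:2]-[.4932,.0023]; y=-1.2164
print("tip",d@[np.cos(y),np.sin(y)]+.16,d@[-np.sin(y),np.cos(y)],s["contact_force"],s["clock"])
im=eyes.get_image("top")
a=cv2.resize(im[190:345,190:450],(800,477),interpolation=cv2.INTER_CUBIC)
cv2.imwrite(sys.argv[1],a[:,:,::-1])
E
python3 p.py pics/t4.png
```

```text
tip 0.06764562076886652 0.0005831687152747203 [-0.8388297   2.23867037  5.70463955] 9.725
```

View pics/t4.png

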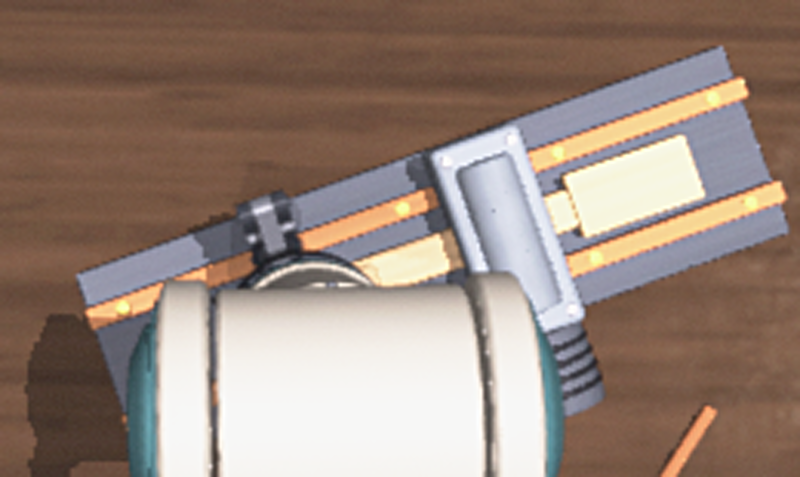

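The whole blank is on the outfeed side at (565–705, 135–235), and the tip shows past the guard at (575, 210). Next I'll draw the stick back so the tip sits about 8 mm before the guard.

Request:
{"name": "drive_tool", "arguments": {
  "rows": [
    [[0,0,0],[-0.24,0.66,0],0.5],
    [[0,0,0],[-0.38,1.03,0],0.5],
    [[0,0,0],[-0.38,1.03,0],0.5],
    [[0,0,0],[-0.38,1.03,0],0.5],
    [[0,0,0],[-0.38,1.03,0],0.5],
    [[0,0,0],[-0.38,1.03,0],0.5],
    [[0,0,0],[-0.28,0.75,0],0.5],
    [[0,0,0],[-0.24,0.66,0],0.5]
  ]
}}

```text
clock: 10.78
position: [0.4361, 0.1605, 0.0513]
ee_rot: [0.002, 0.573, 0.82, 0.0]
contact_force: [1.7, -0.7, 1.4]
width: 0.0151
gripper_force: 61.4
```

Request:
{"name": "drive_tool", "arguments": {
  "rows": [
    [[0,0,0],[0,0,0],0.5],
    [[0,0,0],[0,0,0],0.5]
  ]
}}

```text
clock: 11.02
position: [0.4358, 0.1611, 0.0513]
ee_rot: [0.001, 0.573, 0.82, 0.001]
contact_force: [0.6, 0.1, 5.5]
width: 0.0151
gripper_force: 62.1
```

```bash
python3 p.py pics/t5.png
```

```text
tip -0.008862025026048492 0.001317804923004808 [0.63571707 0.11069457 5.52170382] 11.025
```

Request:
{"name": "drive_tool", "arguments": {
  "rows": [
    [[0,0,0],[0,0,0],2.5],
    [[0,0,0],[0,0,0],5],
    [[0,0,0],[0,0,0],6],
    [[0,0,0],[0,0,0],6],
    [[0,0,0],[0,0,2],6],
    [[0,0,0],[0,0,4],6],
    [[0,0,0],[0,0,5],6],
    [[0,0,0],[0,0,5],6]
  ]
}}

```text
clock: 12.08
position: [0.4343, 0.1611, 0.212]
ee_rot: [-0.0, 0.573, 0.819, -0.0]
contact_force: [1.3, -0.4, 0.3]
width: 0.0601
gripper_force: 0.0
```

Request:
{"name": "drive_tool", "arguments": {
  "rows": [
    [[0,0,0],[-2,5,0],6],
    [[0,0,0],[-2,5,0],6],
    [[0,0,0],[-2,5,0],6],
    [[0,0,0],[-1,5,0],6],
    [[0,0,0],[0,0,0],6],
    [[0,0,0],[0,0,0],6]
  ]
}}

```text
clock: 12.82
position: [0.3644, 0.3607, 0.2103]
ee_rot: [0.0, 0.573, 0.82, -0.001]
contact_force: [-0.3, 0.8, -0.4]
width: 0.0597
gripper_force: 0.0
```

```bash
python3 p.py pics/t6.png
```

```text
tip -0.22085826542389395 0.0035385196942299395 [-0.26906191  0.80581979 -0.39538906] 12.825
```

View pics/t6.png

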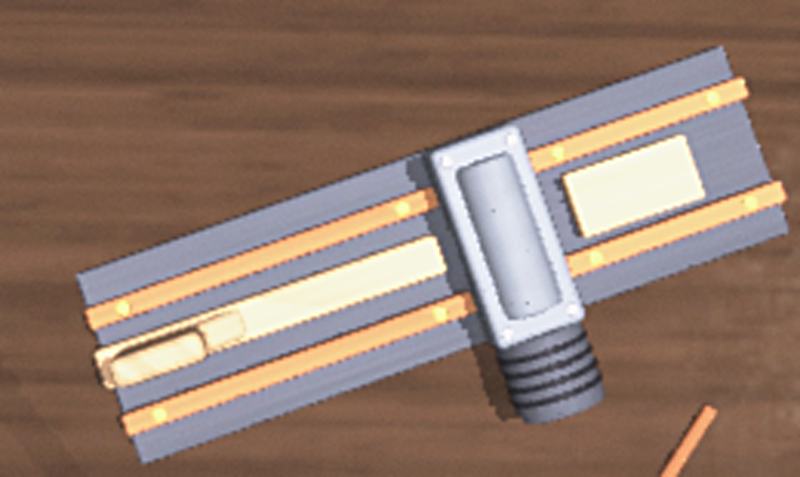

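The stick lies handle up on the infeed bed between the fences, with its tip at (441, 255) clear of the guard. The blank lies fully out on the outfeed side at (565–705, 135–235).

```bash
python3 -c "
from rig import job
print(job.sign_off())"
```

```text
the job is handed in; nothing more can be done
None
```

The job is handed in at 12.8 s of the 51 s limit: the blank is fully out on the outfeed bed, and the push stick is drawn back and lies handle up on the infeed bed between the fences, its tip about 8 mm clear of the guard.

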